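# Clear the gauge board, then check and sort two spacer sleeves

## Robot

A 7-joint arm with a two-finger parallel gripper is mounted at the origin on the work surface; the furniture and walls round the work are solid. World frame = base frame: x ahead of the robot, y to its left, z up, the work surface at z = 0. Lengths are in mm, angles in rad, forces in N, time in s.
With the tool pointing down it reaches from about 425 to 875 mm from the base axis. Payload 8.4 kg.
Tool frame: the origin (TCP) lies at the centre of the arm's flange, where the gripper is bolted on; the fingertips stand 173 mm ahead of it and the grasp point (between the pads) lies 155 mm ahead of it; z points along the fingers, y is the line along which they close (so a half turn about z gives the same grasp; the last joint's range is limited). The gripper opens to 85 mm and grips with 20 to 120 N. Pads are 22 mm wide; open, the fingers measure 114 mm over their backs; the gripper's body (76 mm by 85 mm) begins 54 mm behind the grasp point. The pads swing forward as they close: fully open they stand 13 mm farther back than shut.
Start: joints at [-1.279, 0.333, 0.04, 1.465, -0.013, 1.343, -0.059], TCP at [247.606, 600.97, 404.708] pointing down, gripper open.
Joint ranges: [-2.58, 2.58], [-0.38, 2.09], [-1.3, 1.39], [0.25, 2.4], [-1.5, 4.64], [0.08, 2.09], [-2.65, 2.65]. Speed limits (rad/s): [2.22, 2.22, 2.79, 2.79, 3.14, 3.14, 3.14].

## Interface

Orientations are given as a unit quaternion [w, x, y, z].
In Python, from bench import arm, vision, silhouettes gives the robot as it stands. Calls block until the motion is done:
- arm.move_pose(position, orientation): joint-space move of the TCP to a pose.
- arm.move_straight(position, ori=None, max_speed=150): straight line of the TCP; ori=None keeps the orientation; max_speed is the mean speed in mm/s.
- arm.goto_joints(angles): joint-space move.
- arm.grip(opening): opening from 0.0 (shut) to 1.0 (fully open); the grip force is fixed at half the most; returns when the fingers have stopped.
- arm.sleep(seconds).
- arm.solve_ik(position, orientation): joint angles nearest the present ones, or None.
- vision.grab_frame(name): name is "scene" or "top" or "wrist"; returns a dict with "image" (480x640x3 uint8, blue, green, red), "z_map" (480x640 float32, mm along the optical axis (not along the pixel's ray), 0 where there is no reading), "fov_y" (degrees; the focal length in pixels is half the picture's height over the tangent of half this angle, whatever the lens; pixels are square), "cx", "cy" (the principal point, pixels), "k1" (the pictures are not rectified: a ray, as slopes to the right and down, at radius r is drawn at 1 + k1 r^2 times it, then the intrinsics apply), "R" (3x3) and "t" (3): a world point X has camera coordinates R X + t. Camera axes: x right, y down, z forward; pixel columns grow to the right and rows downward; lengths in mm; the calibration is good to about 2 mm. A picture is of the moment at which its call begins.
A pose or a line that the arm cannot do raises arm.Unreachable and nothing moves.
- arm.finish_job(): hands the job in; it is judged then, once.
Trained networks look in the newest picture that a camera, given by its name, has taken for a name from the list of things; names that differ only in an ending like _2 or _b are one class to them, and where a whole thing is asked for, a point or a joint stands for the part that bears it (a point fixed in the world has none). Each returns a list of dicts, best first, with "confidence" (0 to 1); they miss things now and then, are a little off and sometimes report something else, mostly with a low value. They report only what shows in the picture. A call takes as long as a camera call.
- silhouettes(camera, name): "region" (480x640 bool, what is visible of it) and "centre" ([column, row] in pixels, amid what is visible of it).
Readings, each from a call of its own:
- arm.get_t(): time.
- arm.get_joint_positions(): joint angles.
- arm.get_qvel(): joint speeds.
- arm.get_effort(): joint torques, N m.
- arm.get_tool_pos(): TCP position.
- arm.get_orientation(): TCP orientation.
- arm.get_ft_force(): force on the tool from outside, world axes, zero at the start.
- arm.get_wrist_torque(): the same for the moment, N m.
- arm.get_grip_width(): opening from 0.0 (shut) to 1.0 (fully open).
- arm.get_grip_force(): force on a finger pad.
Only numpy, scipy, OpenCV 4.12 (cv2) and the standard library are available. Lean on these libraries where they do the work, as an engineer would, in place of code of your own. Each camera call takes 0.05 s, during which the arm holds its last target. There are 200 camera calls.

## Task

The glue jar and the hand stamp are in the way on the gauge board: first stand both of them upright on the grey mat. Then check the two blue sleeves on the gauge pin without forcing them, putting each one away before you check the other: a sleeve that slides all the way down to the board goes in the green tray, one that stops part-way goes in the red tray. Do not disturb the two thread cones and the wooden block.

Things in the scene. Friction and masses are not known exactly. Their poses are not given: they have to be found in the camera images.
- gauge: Fixed aluminium gauge board, a plate 100 (x) x 180 (y) x 12 mm with an upright steel pin at its centre, 13 mm thick and 45 mm tall with a short tapered tip (tip at 57 mm above the bench). Origin: centre of the underside on the bench, under the pin; x, y along the plate's edges, z up. Yaw within 0.35 of square.
- pin_foot (a point): Foot of the gauge pin: on its axis, at the plate's upper face (12 mm above the bench).
- glue_jar: White glue jar with yellow label and blue cap: 58 mm round body up to 74 mm, cap 50 mm round up to 92 mm, 0.24 kg. Starts upright on the gauge board, about 50 mm from the pin on the board's +y side. Origin: centre of the underside, z up.
- rubber_stamp: Wooden hand stamp, 60 g: base 28 (x) x 60 (y) x 22 mm high, above it a neck 20 mm round up to 39 mm, then a dark red knob handle up to 26 mm round from 39 to 76 mm. Starts upright on the gauge board, about 47 mm from the pin on the board's -y side, turned any way. Origin: centre of the underside, z up.
- mat: Fixed grey mat, 110 (x) x 150 (y) x 3 mm, lying flat; the place for the jar and the stamp. Origin: centre of the underside.
- sleeve_a: Blue plastic spacer sleeve, an upright tube 30 mm outside, 60 mm long, bore 18 mm at both ends, about 50 g, stands on the bench. It may or may not have an unseen ridge half-way up its bore (26 mm from either end) that stops the 13 mm pin there; if so it stops with its lower end 19 mm above the plate. Origin: centre of the lower end, z along the tube.
- sleeve_b: A second blue sleeve, outwardly the same as sleeve_a, of which the same is true. Origin: centre of the lower end, z along the tube.
- sleeve_a_mid (a point): Middle of sleeve_a, on its axis, 30 mm above its lower end.
- sleeve_b_mid (a point): Middle of sleeve_b, on its axis, 30 mm above its lower end.
- green_tray: Fixed open green tray, 100 x 100 mm outside, 25 mm high, walls 3 mm, floor 3 mm thick. Origin: centre of the underside.
- red_tray: Fixed open red tray of the same size as the green one. Origin: centre of the underside.
- thread_cone_0: Bystander: red thread cone, 63 mm round at the foot, 113 mm tall, stands near the sleeves. Origin: centre of the underside.
- thread_cone_1: Bystander: black thread cone, 63 mm round at the foot, 113 mm tall, stands behind the gauge board. Origin: centre of the underside.
- wood_block: Bystander: wooden block 60 (x) x 90 (y) x 40 mm, near the sleeves. Origin: centre of the underside.

How it is judged:
By the outcome, as a careful person would: the job done as asked, in the order asked, and still so for the second after the job is handed in, with the robot touching nothing.
It also fails if it takes over 72 s, if anything falls off the work surface, if the arm or the gripper's body presses on something with over 40 N, if the wrist force passes 120 N, or if a joint passes its speed limit or range.

## Working session

There is one attempt and no reset: what is moved stays moved. The work goes in short steps, each a Python script; the robot and the scene stay as the last script left them, time stands still between calls to the robot, and variables do not carry over. Pictures are saved under pics/ and viewed, at most 10 in all, crops included, and the job is handed in when it is done.

```bash
mkdir -p pics; ls; cat > h.py <<'E'
import numpy as np, cv2
from bench import arm, vision, silhouettes
def cloud(f):
    z=f["z_map"].astype(float); h,w=z.shape
    F=h/2/np.tan(np.radians(f["fov_y"])/2)
    u,v=np.meshgrid(np.arange(w),np.arange(h))
    K=np.array([[F,0,f["cx"]],[0,F,f["cy"]],[0,0,1]])
    xd=(u-f["cx"])/F; yd=(v-f["cy"])/F
    x,y=xd.copy(),yd.copy()
    for _ in range(15):
        s=1+f["k1"]*(x*x+y*y); x,y=xd/s,yd/s
    P=np.stack([x*z,y*z,z],-1)
    W=(P-np.array(f["t"]))@np.array(f["R"])
    W[z<=0]=np.nan
    return W
E
python3 - <<'E'
from h import *
fs={}
for c in("scene","top"):
    f=vision.grab_frame(c); cv2.imwrite(f"pics/{c}0.png",f["image"]); W=cloud(f)
    print(c,f["k1"],f["fov_y"],-np.array(f["R"]).T@f["t"])
    for n in["gauge","glue_jar","rubber_stamp","mat","sleeve_a","green_tray","red_tray","thread_cone_0","wood_block"]:
        for d in silhouettes(c,n):
            if d["confidence"]<.3: continue
            p=W[d["region"]]; p=p[~np.isnan(p[:,0])]
            zt=np.percentile(p[:,2],95); q=p[p[:,2]>zt-8]
            r=cv2.minAreaRect(q[:,:2].astype(np.float32))
            print(n,round(d["confidence"],2),np.round(d["centre"]),len(p),"ztop",round(zt,1),"med",np.round(np.median(q,0),1),"rect",np.round(np.array(r[0]+r[1]+(r[2],)),1))
print(arm.get_t(),arm.get_orientation())
E
```

```text
bench.py
pics
scene -0.04396576312317257 52.373719882887265 [ -51.43860367 -429.21065696  566.42895175]
gauge 0.8 [334. 279.] 2104 ztop 25.5 med [578. -21.  38.] rect [578.9 -19.3  10.6 153.6  20.9]
glue_jar 0.96 [311. 245.] 1419 ztop 104.6 med [564.4  28.4 104. ] rect [567.7  31.   45.5  46.3  32.9]
rubber_stamp 0.88 [359. 264.] 755 ztop 86.0 med [591.1 -64.1  84.5] rect [593.2 -63.   16.8  22.4   5.1]
rubber_stamp 0.61 [230. 223.] 1486 ztop 24.9 med [599.2 273.7  22.4] rect [599.5 275.2 104.8 102.8  81.6]
mat 0.68 [467. 313.] 3720 ztop 4.9 med [ 606.4 -268.1    3.1] rect [ 613.2 -263.2  152.   117.5   87.2]
sleeve_a 0.93 [301. 302.] 610 ztop 60.8 med [445.1 -34.9  59. ] rect [447.1 -35.   28.8  29.5  88.9]
sleeve_a 0.43 [199. 243.] 149 ztop 61.1 med [464.4 228.   59.3] rect [387.3 125.5 286.   26.   53.7]
green_tray 0.69 [231. 222.] 1437 ztop 24.9 med [600.3 271.7  22.3] rect [567.7 209.6 268.5 124.1  64. ]
red_tray 0.92 [427. 375.] 4464 ztop 25.0 med [ 419.1 -270.    23.3] rect [ 440.4 -269.5  102.8   99.7   11.4]
thread_cone_0 0.9 [351. 216.] 1307 ztop 110.6 med [727.2  42.8 110.
[... 1148 characters left out ...]
en_tray 0.74 [219. 240.] 1915 ztop 26.2 med [603.6 281.1  25.1] rect [599.7 277.2 102.7 100.3  81.3]
red_tray 0.68 [339. 250.] 2368 ztop 17.4 med [576.3 -22.2  13. ] rect [580.9 -15.2 100.2 179.8  16.9]
red_tray 0.62 [452. 313.] 2045 ztop 25.7 med [ 438.4 -269.9   24.7] rect [ 441.1 -268.1  102.   103.    10.6]
thread_cone_0 0.75 [280. 312.] 615 ztop 114.8 med [438.8 116.8 113.3] rect [439.7 116.3  27.3  27.4   3.2]
thread_cone_0 0.59 [313. 185.] 637 ztop 115.2 med [731.6  49.9 113.7] rect [731.6  49.8  26.9  26.9  53. ]
wood_block 0.89 [195. 304.] 1173 ztop 44.1 med [451.4 317.2  40.9] rect [451.8 317.7  60.6  90.1  29.4]
1.0 [ 1.56840367e-06  1.94201431e-01  9.80961673e-01 -9.17784834e-06]
```

View pics/scene0.png

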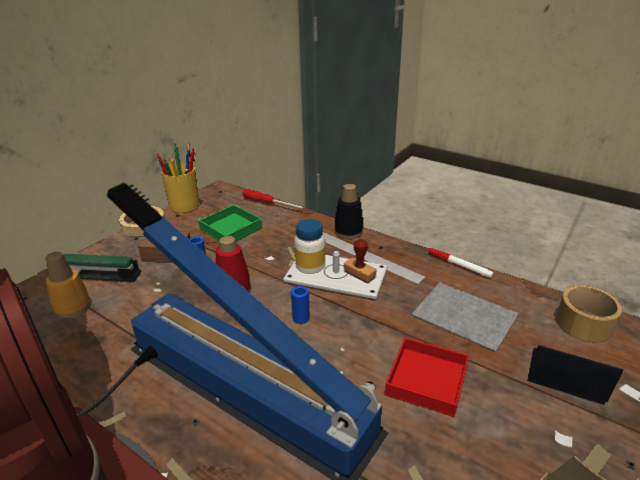

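View pics/top0.png

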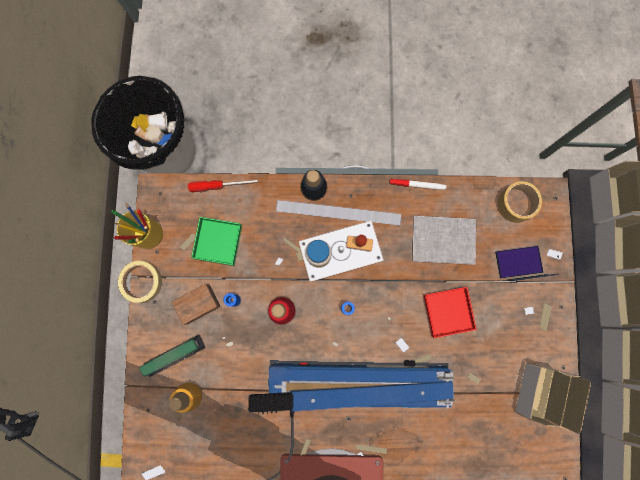

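The scene picture shows the jar (311,245), stamp (360,262) and pin (336,262) on the board. The mat is at (467,313), the red tray at (427,375), the green tray at (231,222), and the sleeves at (300,305) and (197,243). The red cone is at (232,262) and a raised blue sealer lever runs from (130,200) to (350,420). The top picture agrees and puts the sleeves at (348,309) and (231,300). Next I'll map the sealer lever, then look from above the board with the wrist camera.

```bash
cat >> h.py <<'E'
from scipy.spatial.transform import Rotation as Rot
def ori(c):  # tool down, closing axis (tool y) at world angle c, mod pi nearest start
    c=(c+np.pi/2)%np.pi-np.pi/2 if False else c
    y=np.array([np.cos(c),np.sin(c),0]); z=np.array([0,0,-1.]); x=np.cross(y,z)
    q=Rot.from_matrix(np.stack([x,y,z],1)).as_quat(); return np.array([q[3],q[0],q[1],q[2]])
G=155
def ik(p,c):
    best=None
    q0=np.array(arm.get_joint_positions())
    for k in(0,np.pi,):
        q=arm.solve_ik(list(p),list(ori(c+k)))
        if q is None: continue
        d=abs(np.array(q)-q0).max()
        if best is None or d<best[0]: best=(d,c+k,q)
    return best
E
python3 - <<'E'
from h import *
f=vision.grab_frame("scene"); W=cloud(f)
for u,v in[(112,188),(130,200),(150,215),(200,265),(250,318),(300,365),(340,405)]:
    p=W[v-2:v+3,u-2:u+3].reshape(-1,3); print((u,v),np.round(np.nanmedian(p,0)))
for n,p,c in[("board",(581,-15,420),.288),("jar",(568,36,230),.288),("matj",(612,-225,230),0),("stamp",(594,-59,224),.288),("a",(446,-33,200),0),("b",(463,230,200),0),("green",(600,276,200),0),("red",(441,-268,200),0),("b_hi",(463,230,330),0)]:
    r=ik(p,c); print(n,None if r is None else (round(r[0],2),round(r[1],2),np.round(r[2],2)))
y=Rot.from_quat(np.roll(arm.get_orientation(),-1)).as_matrix(); print(np.round(y,2))
f=vision.grab_frame("wrist");R=np.array(f["R"]);print(np.round(-R.T@f["t"]),np.round(R,2),f["fov_y"])
E
```

```text
(112, 188) [270. 140. 277.]
(130, 200) [274. 111. 266.]
(150, 215) [278.  80. 251.]
(200, 265) [276.  -9. 205.]
(250, 318) [267. -97. 166.]
(300, 365) [ 265. -173.  132.]
(340, 405) [ 261. -232.  105.]
board (np.float64(0.71), 0.29, array([-0.68,  0.22,  0.75,  1.65, -0.15,  1.34,  0.37]))
jar (np.float64(0.63), 0.29, array([-0.65,  0.37,  0.61,  1.88, -0.25,  0.97,  0.36]))
matj (np.float64(0.91), 0, array([-0.37,  0.65,  0.91,  1.68, -0.57,  1.1 ,  0.71]))
stamp (np.float64(0.74), 0.29, array([-0.59,  0.49,  0.78,  1.82, -0.4 ,  1.  ,  0.64]))
a (np.float64(0.76), 0, array([-0.76,  0.19,  0.8 ,  2.19, -0.18,  0.83,  0.15]))
b (np.float64(0.55), 0, array([-0.92,  0.29,  0.42,  2.02, -0.15,  0.86, -0.41]))
green (np.float64(0.44), 0, array([-0.84,  0.56,  0.45,  1.66, -0.28,  0.99, -0.29]))
red (np.float64(1.04), 0, array([-0.24,  0.36,  0.82,  2.03, -0.34,  0.88,  0.76]))
b_hi (np.float64(0.44), 0, array([-0.96,  0.12,  0.45,  1.9 , -0.06,  1.14, -0.49]))
[[-0.92  0.38 -0.  ]
 [ 0.38  0.92  0.  ]
 [ 0.    0.   -1.  ]]
[184. 627. 374.] [[ 0.38  0.92  0.  ]
 [ 0.89 -0.37  0.27]
 [ 0.25 -0.1  -0.96]] 65.06466970464268
```

The lever is high at y≈140 but sits well below the forearm if I keep joint 3 near zero. I'll go to that configuration above the board and look.

```bash
cat >> h.py <<'E'
def look(name,names,pic=None,zwin=8,conf=.4):
    f=vision.grab_frame(name); W=cloud(f)
    if pic: cv2.imwrite(f"pics/{pic}.png",f["image"])
    for n in names:
        for d in silhouettes(name,n):
            if d["confidence"]<conf: continue
            p=W[d["region"]]; p=p[~np.isnan(p[:,0])]
            if len(p)<20: continue
            zt=np.percentile(p[:,2],95); q=p[abs(p[:,2]-zt)<zwin]
            r=cv2.minAreaRect(q[:,:2].astype(np.float32))
            print(n,round(d["confidence"],2),np.round(d["centre"]),"ztop",round(zt,1),"rect",np.round(np.array(r[0]+r[1]+(r[2],)),1))
    return f,W
E
python3 - <<'E'
from h import *
arm.goto_joints([0.03,.22,0,1.6,0,1.32,0.3])
print(arm.get_t(),np.round(arm.get_tool_pos()),np.round(arm.get_orientation(),3))
r=ik((581,-15,430),.288); print(np.round(r[2],2),r[1])
f,W=look("wrist",["gauge","glue_jar","rubber_stamp"],"w1")
E
```

```text
3.7417 [592. -61. 409.] [0.001 0.605 0.796 0.001]
[-0.02  0.18 -0.03  1.6   0.01  1.36  0.23] 0.288
gauge 0.84 [315. 161.] ztop 13.3 rect [581.6 -16.6 100.8 179.9  16.8]
glue_jar 0.77 [329.  91.] ztop 105.0 rect [569.1  34.8  48.7  48.5  78.1]
rubber_stamp 0.73 [328. 208.] ztop 88.0 rect [596.7 -59.6  23.5  24.7  16.1]
rubber_stamp 0.72 [329.  88.] ztop 105.0 rect [569.1  34.8  48.7  48.5  78.1]
```

View pics/w1.png

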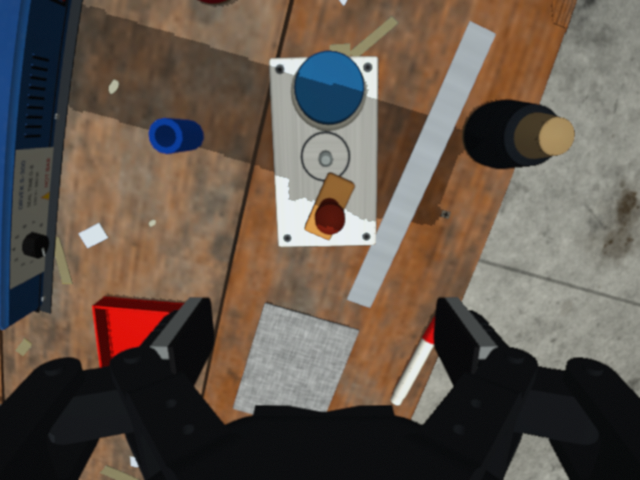

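The wrist picture agrees with the other two: jar cap at (330,88), stamp knob (330,215), pin (325,158), mat (297,358). I'll move the jar and then the stamp to the mat.

```bash
cat >> h.py <<'E'
def go(x,y,z,c,straight=None):
    """joint move, or straight at given speed; z is TCP height"""
    if straight: arm.move_straight([x,y,z],max_speed=straight)
    else:
        r=ik((x,y,z),c); arm.move_pose([x,y,z],list(ori(r[1])))
def st(tag): print(tag,"t",round(arm.get_t(),2),"tcp",np.round(arm.get_tool_pos(),1),"w",round(arm.get_grip_width(),3),"gf",round(arm.get_grip_force(),1),"F",np.round(arm.get_ft_force(),1))
E
python3 - <<'E'
from h import *
c=.288
go(569,35,320,c); st("above"); arm.move_straight([569,35,222],max_speed=250); arm.grip(0.3); st("jar")
arm.move_straight([569,35,330],max_speed=250); st("lift")
go(610,-301,330,c); st("mat")
arm.move_straight([610,-301,214.5],max_speed=250); st("down"); arm.grip(1.0)
arm.move_straight([610,-301,340],max_speed=300)
go(596,-59.5,330,c); arm.move_straight([596,-59.5,224],max_speed=250); arm.grip(0.1); st("stamp")
arm.move_straight([596,-59.5,330],max_speed=250)
look("scene",["glue_jar","rubber_stamp"],"s2")
E
```

```text
above t 4.53 tcp [569.   35.3 319.8] w 1.001 gf 0.0 F [-0.3 -0.6 -0. ]
jar t 5.46 tcp [569.9  34.9 224.4] w 0.652 gf 62.6 F [-1.8 -0.9  9.8]
lift t 6.04 tcp [568.8  35.  330.3] w 0.65 gf 64.0 F [-0.2 -0.5 -2.9]
mat t 7.32 tcp [ 610.7 -298.9  329.5] w 0.65 gf 64.0 F [ 0.5  0.4 -2. ]
down t 7.92 tcp [ 610.5 -299.4  214.2] w 0.65 gf 71.5 F [ 0.1  0.1 -1.5]
stamp t 11.04 tcp [596.4 -59.5 224.8] w 0.271 gf 58.5 F [0.6 0.2 5.8]
glue_jar 0.95 [489. 299.] ztop 95.4 rect [ 607.6 -299.9   47.9   46.    65.9]
rubber_stamp 0.67 [363. 224.] ztop 145.8 rect [595.3 -62.7  57.2  27.6  80.4]
```

View pics/s2.png

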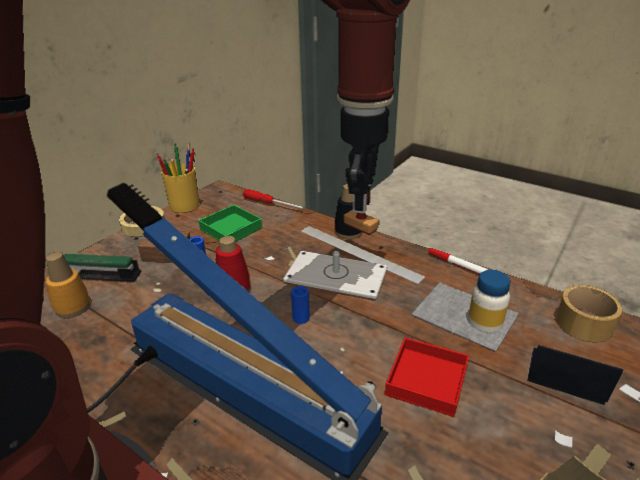

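The jar stands upright on the mat at (490,300) and the stamp is held level at (362,222). I'll place the stamp, then look at the pin and sleeve a from matching wrist poses.

```bash
cat >> h.py <<'E'
def top_at(W,x,y,z0,z1,r=30):
    m=(np.hypot(W[...,0]-x,W[...,1]-y)<r)&(W[...,2]>z0)&(W[...,2]<z1)
    q=W[m][:,:2].astype(np.float32); R=cv2.minAreaRect(q); (cx,cy),rad=cv2.minEnclosingCircle(q)
    return len(q),np.round(q.mean(0),1),np.round(R[0]+R[1],1),np.round((cx,cy,rad),1),round(float(np.nanmax(W[m][:,2])),1)
E
python3 - <<'E'
from h import *
go(614,-227,330,.288); arm.sleep(.2)
arm.move_straight([614,-227,218],max_speed=200); arm.move_straight([614,-227,215.3],max_speed=20); st("dn"); arm.grip(.7); arm.sleep(.1)
arm.move_straight([614,-227,330],max_speed=250)
go(581,-16,330,0); arm.sleep(.3); st("pin"); f=vision.grab_frame("wrist"); W=cloud(f); cv2.imwrite("pics/w3.png",f["image"])
print(top_at(W,581,-16,48,65),top_at(W,581,-16,20,65))
look("wrist",["gauge"])
go(446,-33,330,0); arm.sleep(.3); st("a"); f=vision.grab_frame("wrist"); W=cloud(f); cv2.imwrite("pics/w4.png",f["image"])
print(top_at(W,446,-33,55,68),top_at(W,446,-33,20,68))
look("scene",["glue_jar","rubber_stamp"],"s4")
cv2.imwrite("pics/comb.png",np.hstack([cv2.resize(cv2.imread(f"pics/{n}.png")[:,:],(400,300)) for n in("w3","w4")]+[]))
cv2.imwrite("pics/comb.png",np.vstack([cv2.imread("pics/comb.png"),np.hstack([cv2.resize(cv2.imread("pics/s4.png")[240:390,390:590],(400,300)),np.zeros((300,400,3),np.uint8)])]))
E
```

```text
dn t 13.67 tcp [ 614.  -227.   215.6] w 0.268 gf 59.9 F [-0.  -0.2 -1. ]
pin t 15.97 tcp [581.2 -17.2 329.8] w 0.7 gf 0.0 F [-0.1 -0.7  0. ]
(287, array([581.4, -15.3], dtype=float32), array([581.2, -16.3,  12.8,  12. ]), array([581.3, -16.3,   6.5]), 58.5) (436, array([581.4, -14. ], dtype=float32), array([581.4, -16.2,  12.6,  12.5]), array([581.3, -16.3,   6.5]), 58.5)
gauge 0.89 [319. 208.] ztop 13.2 rect [581.4 -16.3 100.4 180.3  16.5]
a t 17.02 tcp [446.6 -32.8 329.8] w 0.694 gf 0.0 F [ 0.6 -1.3  0.3]
(1041, array([447.2, -31.6], dtype=float32), array([447.3, -32.2,  29.4,  29.2]), array([447.2, -32.2,  15. ]), 61.9) (1744, array([447.2, -30.7], dtype=float32), array([447.3, -32.1,  29.2,  29.5]), array([447.2, -32.1,  15.1]), 61.9)
glue_jar 0.62 [487. 300.] ztop 95.4 rect [ 608.  -299.7   48.8   46.4   87.5]
rubber_stamp 0.58 [448. 296.] ztop 77.1 rect [ 610.8 -230.1   22.    23.1   38.9]
```

View pics/comb.png

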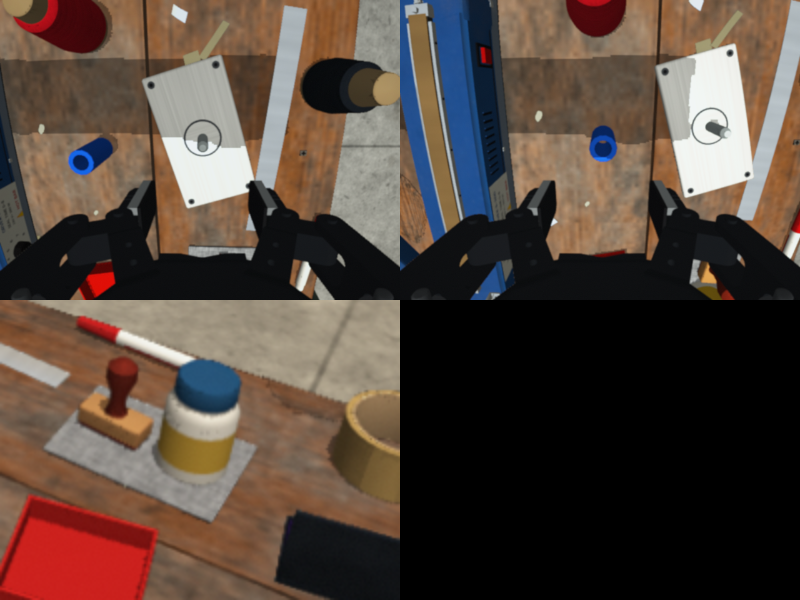

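The stamp and jar stand upright on the mat. The pin is at (581.3,-16.3) and sleeve a at (447.2,-32.2). I'll pick sleeve a and test it gently.

```bash
cat >> h.py <<'E'
PIN=np.array([581.3,-16.3])
def pick(x,y,c=0):
    arm.grip(.8)
    go(x,y,300,c); arm.sleep(.2)
    arm.move_straight([x,y,197],max_speed=200); arm.sleep(.3); st("at")
    arm.grip(.15); arm.sleep(.2); st("gripped")
    z0=arm.get_tool_pos()[2]; off=np.array(arm.get_tool_pos()[:2])-[x,y]
    arm.move_straight([x,y,z0+130],max_speed=250); return z0
def test(z0,dx=0,dy=0,c=0):
    """lower gently over pin; returns lower-end height where it stopped"""
    x,y=PIN+[dx,dy]
    go(x,y,z0+80,c); arm.sleep(.3)
    arm.move_straight([x,y,z0+62],max_speed=60); arm.sleep(.3); f0=np.array(arm.get_ft_force()); st("over")
    h=62
    while h>12.5:
        h=max(h-(3 if h>36 or 17<h<28 else 1.5),12.3)
        arm.move_straight([x,y,z0+h],max_speed=40)
        d=np.array(arm.get_ft_force())-f0
        if abs(d).max()>1.5: print("h",h,np.round(d,1))
        if d[2]>4 or np.hypot(d[0],d[1])>8: break
    arm.sleep(.1); st("stop"); return arm.get_tool_pos()[2]-z0
E
python3 - <<'E'
from h import *
z0=pick(447.2,-32.2); print(z0); open("z0","w").write(str(z0))
print(test(z0))
look("scene",["sleeve_a"],"s5")
E
```

```text
at t 18.89 tcp [447.6 -32.2 197.9] w 0.798 gf 0.0 F [-0.  -0.4 -0.5]
gripped t 19.54 tcp [447.3 -32.2 197.3] w 0.325 gf 58.7 F [-2.3  0.6  5.5]
197.3142600954802
over t 21.9 tcp [581.4 -16.3 259.6] w 0.32 gf 59.0 F [0.7 0.1 0.5]
h 47 [-0.9 -0.6 -1.6]
h 35 [-1.6  0.1 -1.8]
h 32.0 [-1.  -0.3 -2.3]
h 15.5 [-1.   0.1 -1.6]
stop t 27.0 tcp [581.3 -16.3 209.8] w 0.321 gf 59.0 F [ 0.2  0.1 -0.7]
12.511570197487572
sleeve_a 0.67 [339. 262.] ztop 73.4 rect [582.1 -27.4  37.8  11.8  26.8]
```

Sleeve a slid all the way down without resistance: its lower end reached 12.5 mm and its top was seen at 73 mm. It goes in the green tray, then I'll look at sleeve b.

```bash
python3 - <<'E'
from h import *
z0=float(open("z0").read())
arm.move_straight([*PIN,z0+90],max_speed=150); arm.move_straight([*PIN,z0+130],max_speed=200)
go(600,265,z0+130,0); arm.sleep(.2)
arm.move_straight([600,265,z0+10],max_speed=200); arm.move_straight([600,265,z0+3.8],max_speed=30); st("dn")
arm.grip(.6); arm.sleep(.1); arm.move_straight([600,265,330],max_speed=200)
go(463,230,330,0); arm.sleep(.3); st("b")
look("wrist",["wood_block"],"w6"); W=cloud(vision.grab_frame("wrist"))
print(top_at(W,463,230,55,68),top_at(W,463,230,20,68))
look("top",["sleeve_a","thread_cone_0"],"t6")
cv2.imwrite("pics/c6.png",np.vstack([cv2.imread("pics/w6.png")[:330],cv2.imread("pics/t6.png")[170:400]]))
E
```

```text
dn t 30.52 tcp [600.  265.  201.4] w 0.322 gf 59.3 F [ 0.1 -0.1 -0.5]
b t 32.69 tcp [463.6 230.2 329.6] w 0.599 gf 0.0 F [ 0.7  0.9 -0.2]
wood_block 0.76 [303.  99.] ztop 41.1 rect [450.7 317.8  60.4  90.4  28.7]
(1049, array([462. , 232.3], dtype=float32), array([461.8, 231.8,  29.3,  29.4]), array([461.9, 231.6,  15. ]), 61.9) (1826, array([462., 233.], dtype=float32), array([461.8, 231.9,  29.3,  29.5]), array([461.9, 231.6,  15. ]), 61.9)
sleeve_a 0.67 [218. 239.] ztop 66.8 rect [599.4 264.4  27.7  28.8  50.6]
sleeve_a 0.43 [231. 302.] ztop 64.1 rect [462.  229.   24.6  25.3   0.6]
thread_cone_0 0.81 [280. 313.] ztop 115.2 rect [438.7 117.3  26.7  27.3  42.9]
thread_cone_0 0.67 [464. 238.] ztop 98.2 rect [ 609.3 -296.9   47.8   46.7   87. ]
thread_cone_0 0.64 [316. 185.] ztop 114.6 rect [731.5  50.   26.8  27.5  55.8]
```

View pics/c6.png

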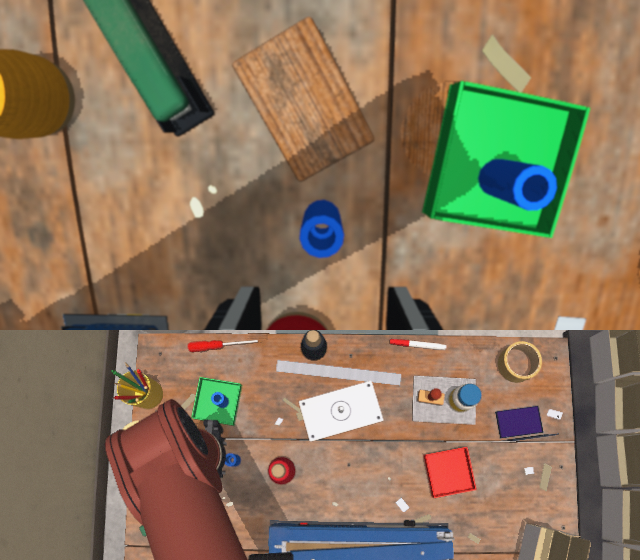

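Sleeve a stands upright in the green tray at (520,185), and sleeve b is at (322,230), about 30 mm clear of the block. I'll test sleeve b the same way.

```bash
python3 - <<'E'
from h import *
z0=pick(461.9,231.7); print(z0); open("z0","w").write(str(z0))
print(test(z0))
look("scene",["sleeve_a"],"s7")
E
```

```text
at t 34.72 tcp [462.2 231.9 198. ] w 0.802 gf 0.0 F [ 0.  -0.6  0.3]
gripped t 35.37 tcp [462.  231.8 197.3] w 0.322 gf 58.8 F [-0.6 -0.4  5.8]
197.31358386532492
over t 38.17 tcp [581.4 -16.3 259.6] w 0.325 gf 59.0 F [-0.1  0.2 -1.3]
h 41 [ 0.2 -0.1  2.2]
h 24.5 [-6.1 -0.5 18.9]
stop t 42.02 tcp [581.7 -16.4 223.7] w 0.324 gf 60.7 F [-6.1 -0.7 17.8]
26.381765794290942
sleeve_a 0.82 [234. 215.] ztop 63.3 rect [600.  261.1  28.7  27.2  36.1]
sleeve_a 0.69 [340. 251.] ztop 87.4 rect [584.1 -27.7  33.7  13.6  28.9]
```

It stopped part-way with 18 N of force, more than I wanted. I'll back off now and re-check gently in finer steps.

```bash
python3 - <<'E'
from h import *
z0=float(open("z0").read()); x,y=PIN
arm.move_straight([x,y,z0+36],max_speed=60); arm.sleep(.3); st("up"); f0=np.array(arm.get_ft_force())
f,W=look("scene",["sleeve_a"],"s8"); cv2.imwrite("pics/s8c.png",cv2.resize(f["image"][200:310,265:415],(750,550)))
for h in(34,33,32,31,30,29,28,27,26):
    arm.move_straight([x,y,z0+h],max_speed=30); arm.sleep(.15); d=np.array(arm.get_ft_force())-f0; print(h,np.round(arm.get_tool_pos()[2]-z0,1),np.round(d,1))
    if d[2]>3: break
arm.sleep(.1); st("s")
E
```

```text
up t 42.77 tcp [581.2 -16.3 233. ] w 0.324 gf 59.1 F [-0.5  0.1 -0.7]
sleeve_a 0.64 [340. 253.] ztop 96.0 rect [582.6 -27.4  24.7   9.1  32.8]
sleeve_a 0.62 [234. 215.] ztop 63.2 rect [598.9 259.2  28.   27.7   6.6]
34 34.0 [ 1.2 -0.2  0.1]
33 33.0 [ 0.4 -0.3 -0.4]
32 32.0 [ 0.   0.3 -0.1]
31 31.0 [0.2 0.5 0.3]
30 30.0 [-0.9 -0.   0.2]
29 29.0 [1.7 0.4 0.8]
28 28.0 [0.5 0.4 0.3]
27 27.3 [ 1.1 -0.2  4.4]
s t 46.17 tcp [581.5 -16.3 224.6] w 0.322 gf 59.6 F [0.2 0.6 4.3]
```

View pics/s8c.png

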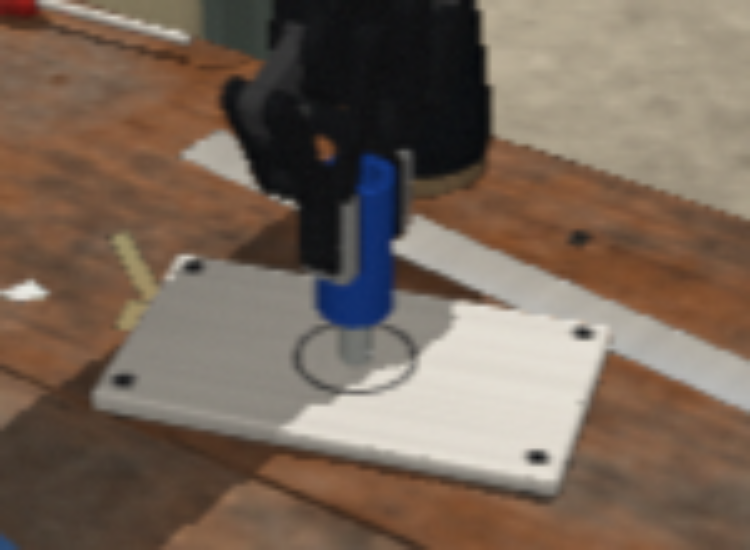

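The stop repeats at about 15 mm above the plate with only 4 N, and the picture shows the sleeve clearly clear of the board at (355,325). So it is ridged and goes in the red tray.

```bash
python3 - <<'E'
from h import *
z0=float(open("z0").read())
arm.move_straight([*PIN,z0+90],max_speed=120); arm.move_straight([*PIN,z0+130],max_speed=200)
x,y=441,-268.5
go(x,y,z0+130,0); arm.sleep(.2); arm.move_straight([x,y,z0+12],max_speed=200); arm.sleep(.2)
f0=arm.get_ft_force()[2]
for h in(8,6,5,4,3.3,2,1,0,-1):
    arm.move_straight([x,y,z0+h],max_speed=30); arm.sleep(.05)
    if arm.get_ft_force()[2]-f0>2.5 or h==3.3 and arm.get_ft_force()[2]-f0>1.5: break
st("dn %s"%h)
arm.grip(.6); arm.sleep(.1); arm.move_straight([x,y,340],max_speed=200)
go(560,-100,400,0); st("away")
f,_=look("scene",["sleeve_a","glue_jar","rubber_stamp","thread_cone_0"],"s9")
look("top",["sleeve_a","thread_cone_0","wood_block"],"t9")
E
```

```text
dn 2 t 51.27 tcp [ 441.1 -268.6  200.3] w 0.323 gf 60.5 F [-4.   2.  13.1]
away t 53.44 tcp [ 559.3 -101.7  398.9] w 0.601 gf 0.0 F [-0.8 -1.2  0.5]
sleeve_a 0.98 [428. 364.] ztop 64.1 rect [ 440.  -271.1   28.    28.1   85.5]
sleeve_a 0.86 [235. 215.] ztop 63.3 rect [598.9 261.1  29.   28.1  15. ]
sleeve_a 0.4 [488. 300.] ztop 95.5 rect [ 608.3 -300.4   47.2   47.6   68.5]
glue_jar 0.79 [490. 300.] ztop 95.5 rect [ 606.9 -299.1   48.8   45.    31.9]
rubber_stamp 0.69 [449. 297.] ztop 77.0 rect [ 611.6 -229.7   19.9   23.3   30.6]
rubber_stamp 0.57 [348. 214.] ztop 111.1 rect [729.6  46.2  26.9  26.7  66.3]
thread_cone_0 0.9 [232. 263.] ztop 113.1 rect [438.8 115.2  27.3  27.4  26.7]
thread_cone_0 0.88 [350. 211.] ztop 110.6 rect [728.9  45.   25.4  25.4  73.7]
sleeve_a 0.71 [220. 239.] ztop 65.9 rect [599.  264.2  28.2  29.6  34.6]
thread_cone_0 0.9 [283. 311.] ztop 114.9 rect [439.7 117.3  27.3  26.3   0.8]
thread_cone_0 0.8 [316. 185.] ztop 114.8 rect [731.5  49.7  27.3  26.7  59.1]
wood_block 0.96 [197. 306.] ztop 44.3 rect [451.4 317.1  59.8  89.2  30.2]
```

View pics/s9.png

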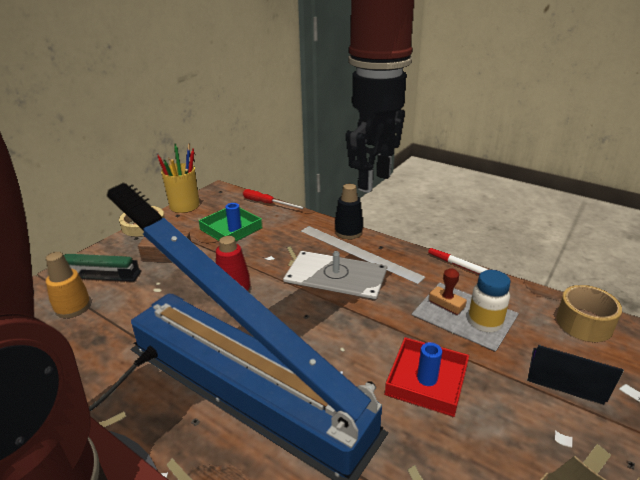

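Everything is in place: the sleeves stand in the green tray (234,215) and red tray (429,363), the jar and stamp are on the mat (490,300 and 450,292), and the cones and block haven't moved.

```bash
python3 -c "
from h import *
print(arm.finish_job(),arm.get_t())"
```

```text
the job is handed in; nothing more can be done
the job is handed in; nothing more can be done
```

The job is handed in at about 54 s of the 72 s limit: the jar and stamp stand on the mat, sleeve a slid fully down and is in the green tray, and sleeve b stopped part-way and is in the red tray; sleeve b's first check briefly pressed the pin with about 19 N before I backed off, and a gentle re-check stopped it at the same place with about 4 N.

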